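# Clear a stuck dowel from the setting stand's guide bush

### The job

A dowel has stuck in the brass guide bush of the dowel-setting stand. Take the one punch from the rack that fits the bush closely, push the dowel down and out of the bottom into the tray, and go on until the punch's collar is seated on the bush's rim with a light but definite pressure; the rim is soft brass, so feel your way and never ram it. Then draw the punch out and hang it back in the free hole of the rack, setting it down before you let go, and leave everything else as it is.

Things in the scene. Friction and masses are not known exactly. Their poses are not given: they have to be found in the camera images.
- stand: Dowel-setting stand, fixed to the bench: grey base plate 170 x 190 x 12 mm with an open catch tray on it, two steel columns at y = +-72 mm (18 mm thick, tops 150 mm up) and an aluminium bridge between them (56 mm along x, 16 mm thick, top 23 mm below the bush's rim) that carries a brass guide bush upright in its middle. Origin: on the bench, straight below the bush; z up.
- bush_axis (a point): A point on the axis of the brass bush, fixed 140 mm above the bench. The bush is an upright tube, 32 mm outside, 21 mm bore, 70 mm long, open at both ends. Its bridge is clamped at a height left from the last job, unknown each time and not reported: the upper rim stands anywhere from 132 to 148 mm above the bench, the lower end 70 mm lower. The clamp holds more than 100 N.
- tray_floor (a point): Middle of the catch tray's floor, under the bush, 14 mm above the bench. The tray is 150 mm along the stand's x, 112 mm along y, its rim 38 mm above the bench. Springs low in the bore grip the dowel: it moves only under about 5 to 16 N, until its top end is about 12 mm above the bush's lower end; there it drops free and the push falls to almost nothing.
- dowel: The stuck beech dowel, 20 mm diameter and 40 mm long, upright in the bore, its top end 104 to 112 mm above the bench, that is 20 to 44 mm down inside the bush. Origin: centre of its lower end; z along it.
- dowel_center (a point): Centre of the stuck dowel, 20 mm from either end.
- punch: The setting punch that fits: steel shank 19 mm diameter and 72 mm long, 1.5 mm chamfer at the tip; above it a steel collar 38 mm diameter, 6 mm thick; above that a round beech handle 30 mm diameter, 52 mm high. About 0.24 kg. Hangs upright in the rack, collar on the board. Home in the bush, its tip stands 2 mm out below. Origin: centre of the tip, z up along it.
- punch_grip (a point): Centre of that punch's handle, on its axis: 26 mm above the top of the collar, 32 mm above the collar's underside, 104 mm above the tip, 26 mm below the handle's top.
- punch_collar (a point): Centre of the underside of that punch's collar (the shoulder that seats on the rim), 72 mm above the tip.
- punch_tip (a point): Centre of that punch's flat tip.
- rack: Wooden punch rack, fixed to the bench: top board 80 mm along x by 220 mm along y, 10 mm thick, top face 105 mm above the bench, with three through holes 27 mm in diameter in a row along its y, 68 mm apart; a board end at y = +-104 mm carries it. Origin: under its centre, on the bench.
- rack_hole0 (a point): Centre of the first hole at the rack's top face (rack y = -68 mm). Which punch hangs in which hole varies.
- rack_hole1 (a point): Centre of the middle hole at the rack's top face.
- rack_hole2 (a point): Centre of the third hole at the rack's top face (rack y = +68 mm).
- thin_punch: Another punch in the rack, not to be used: the same lengths and collar, but shank 14 mm and handle 22 mm in diameter. Origin: centre of the tip.
- thick_punch: Another punch in the rack, not to be used: the same lengths and collar, but shank 23 mm and handle 38 mm in diameter (it does not enter the bush). Origin: centre of the tip.
- try_square: Try square lying on the bench, about 120 x 75 mm, 16 mm high. Leave alone.
- glue_bottle: White glue bottle, 56 mm diameter, 150 mm high. Leave alone.
- dowel_box: Open plywood box of dowels, 120 x 90 x 45 mm. Leave alone.
Things that resemble listed ones, but are neither listed nor needed, are in the scene too. What is shaped like the punch but green is not meant.

How it is judged:
By the outcome, as a careful person would: the job done as asked, in the order asked, and still so for the second after the job is handed in, with the robot touching nothing.
It also fails if it takes over 72 s, if anything falls off the work surface, if the arm or the gripper's body presses on something with over 40 N, if the wrist force passes 120 N, or if a joint passes its speed limit or range.

### The arm

A 6-joint arm with a two-finger parallel gripper is mounted at the origin on the work surface. World frame = base frame: x ahead of the robot, y to its left, z up, the work surface at z = 0. Lengths are in m, angles in rad, forces in N, time in s.
With the tool pointing down it reaches from about 0.3 to 0.75 m from the base axis. Payload 8.5 kg.
Tool frame: the origin (TCP) lies at the very end of the fingers, on their centre line; the grasp point (between the pads) lies 19 mm behind it; z points along the fingers, y is the direction in which the jaws open and shut (so a half turn about z gives the same grasp; the last joint's range is limited). The gripper opens to 85 mm and grips with 20 to 120 N. Pads are 22 mm wide; open, the fingers measure 114 mm over their backs; the gripper's body (76 mm by 85 mm) begins 54 mm behind the grasp point. The pads swing forward as they close: fully open they stand 13 mm farther back than shut.
Start: joints at [1.093, 0.381, 1.297, -0, 1.464, -0.215], TCP at [0.143, 0.531, 0.231] pointing down, gripper open.
Joint ranges: [-3.11, 3.11], [-0.89, 2.33], [0.22, 2.48], [-1.42, 4.56], [0.17, 2.85], [-2.88, 2.88]. Speed limits (rad/s): [2.39, 2.39, 3.14, 3.14, 3.14, 3.14].

### API

Orientations are given as a unit quaternion [w, x, y, z].
In Python, from bench import state, capture, get_calibration, finish_job gives the robot as it stands.
- The arm moves only by the shell command python3 -m pendant 'ROWS' [FORCE]. ROWS is a JSON object of lists of equal length, an entry for each row: "claw": the opening, from -1 (shut) to 1 (fully open); "linear": the shift along the tool's x, y, z in m, a list of three; "spin": the turn about the tool's z in degrees. In form: {"claw": [claw, ...], "linear": [[x, y, z], ...], "spin": [spin, ...]}. A call has 1 to 20 rows; each row is the pose to reach, as a shift and turn from the pose commanded when the call began, along the tool's axes at that moment; what a row does not reach only later rows make up. A row lasts 1/8 s, in which the tool goes at most 62.5 mm and 10.7 degrees, less where a joint would pass 70% of its speed; a pose out of reach is approached as far as the arm can. A call with a gripper value outside its range is refused whole. The fingers move at their own pace and stop on an object; FORCE is the grip in N (left out, the last holds). Time passes only in rows, so rows that repeat a pose let the fingers close. It gives the time, the measured TCP pose, the force and the opening at its end, in the units of the state.
- state(): the state, without advancing time (a new reading comes with each control period).
- capture(name): name is "scene" or "top" or "wrist"; returns the picture (480x640x3 uint8, blue, green, red); there is no depth.
- get_calibration(name): a dict with "camera_matrix" (3x3 intrinsics, pixels), "D" ([k1, k2, p1, p2, k3] as OpenCV has them; the pictures are not rectified), "R" (3x3) and "t" (3): a world point X has camera coordinates R X + t. Camera axes: x right, y down, z forward; pixel columns grow to the right and rows downward; lengths in m; the calibration is good to about 2 mm. A picture is of the moment at which its call begins: read the wrist's pose just before it. get_calibration takes no time and is no camera call; for the wrist camera it gives the pose at the moment of the call.
- finish_job(): hands the job in, once; it reports no verdict.
The state is a dict: "time_s": time; "joint_pos": joint angles; "dq": joint speeds; "tau": joint torques, N m; "eef_pos": TCP position; "tcp_rot": TCP orientation; "ft_force": force on the tool from outside, world axes, zero at the start; "wrist_torque": the same for the moment, N m; "grip_width": finger opening in m.
Only numpy, scipy, OpenCV 4.12 (cv2) and the standard library are available. Lean on these libraries where they do the work, as an engineer would, in place of code of your own. Each camera call takes 0.05 s, during which the arm holds its last target.

## Working session

There is one attempt and no reset: what is moved stays moved. The work goes in short steps, Python scripts to look and compute and a shell command to move; the robot and the scene stay as the last step left them, time stands still between calls to the robot, and variables do not carry over. Pictures are saved under pics/ and viewed, and the job is handed in when it is done.

```bash
ls; mkdir -p pics
python3 - <<'E'
from bench import *
import cv2,numpy as np
print(state())
for n in ("scene","top","wrist"):
    im=capture(n); cv2.imwrite(f"pics/{n}0.png",im)
    c=get_calibration(n); print(n,c)
E
```

```text
pics
{'time_s': 0.0, 'joint_pos': array([ 1.09268346e+00,  3.81167441e-01,  1.29828971e+00,  1.23694300e-05,
        1.46361083e+00, -2.15322698e-01]), 'dq': array([-0.00040282,  0.00123179, -0.00043926,  0.00079933, -0.00012752,
        0.00148129]), 'tau': array([-3.50773671e-04, -4.48459375e+01, -2.31271988e+01, -1.68237348e-04,
        4.78648013e-03, -1.70756550e-05]), 'eef_pos': array([0.14274212, 0.5308335 , 0.23071736]), 'tcp_rot': array([-2.56450388e-04,  1.31017954e-01,  9.91379721e-01, -6.91678281e-04]), 'ft_force': array([-0.49040661,  0.33801452,  0.28224865]), 'wrist_torque': array([-0.01175984, -0.01544024,  0.02857947]), 'grip_width': 0.0849396828879476}
scene {'camera_matrix': array([[492.20710681,   0.        , 327.72527736],
       [  0.        , 492.20710681, 241.29724479],
       [  0.        ,   0.        ,   1.        ]]), 'D': array([0.03428185, 0.        , 0.        , 0.        , 0.        ]), 'R': array([[-0.80696468,  0.59049684, -0.01102231],
       [ 0.45606388,  0.61117547, -0.64689279],
       [-0.37525158, -0.52704651, -0.7625013 ]]), 't': array([ 0.51
[... 293 characters left out ...]
R': array([[ 0.00978692, -0.99911074,  0.04101164],
       [-0.98392115, -0.01693643, -0.17779856],
       [ 0.17833504, -0.03861212, -0.98321194]]), 't': array([-0.01897939,  0.63270205,  0.99492794])}
wrist {'camera_matrix': array([[340.59884783,   0.        , 322.71545332],
       [  0.        , 340.59884783, 243.35995797],
       [  0.        ,   0.        ,   1.        ]]), 'D': array([-0.00364117,  0.        ,  0.        ,  0.        ,  0.        ]), 'R': array([[ 2.59353419e-01,  9.65782165e-01, -7.84076540e-04],
       [ 9.22064635e-01, -2.47371750e-01,  2.97664285e-01],
       [ 2.87284899e-01, -7.79232192e-02, -9.54670288e-01]]), 't': array([-0.54792243, -0.03884534,  0.37868745])}
```

View pics/scene0.png

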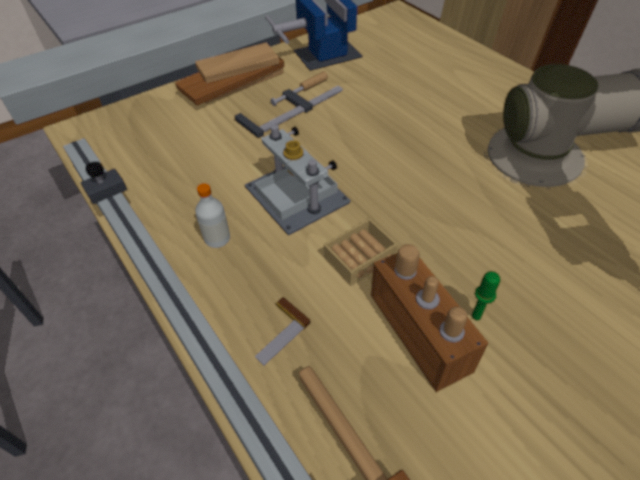

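View pics/top0.png

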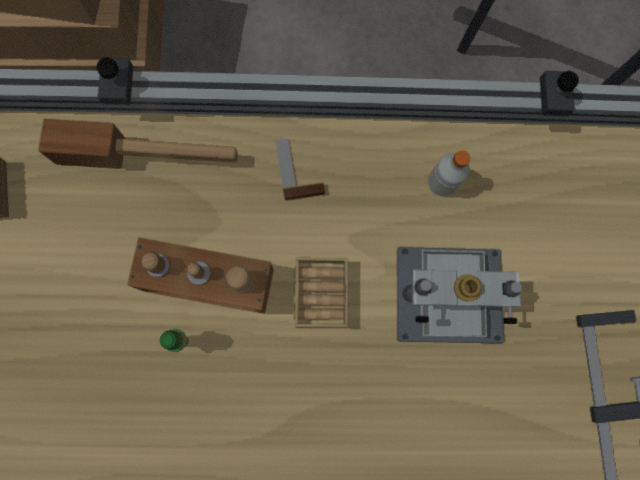

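View pics/wrist0.png

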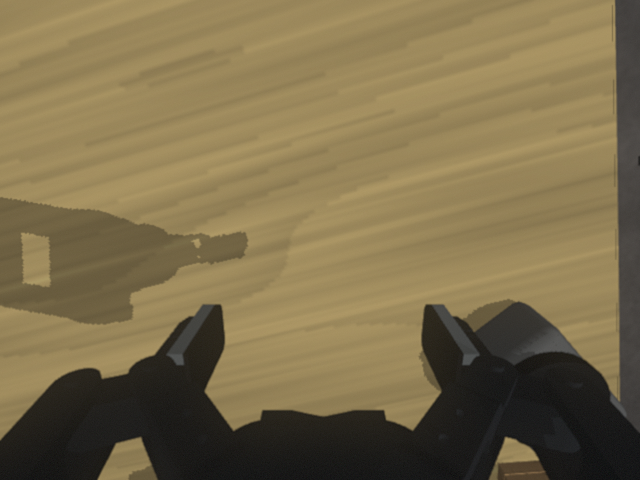

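The top view shows punch-like things at (155,263), (198,272) and (237,279) in the rack, and a green one at (173,340). The bush is at (469,287). Next I'll crop closer and measure the handle diameters.

Run:
```python
import cv2,numpy as np
t=cv2.imread("pics/top0.png");s=cv2.imread("pics/scene0.png")
a=cv2.resize(t[225:325,120:280],None,fx=5,fy=5,interpolation=cv2.INTER_CUBIC)
b=cv2.resize(s[230:390,360:500],None,fx=4,fy=4,interpolation=cv2.INTER_CUBIC)[:600]
c=cv2.resize(t[240:350,390:530],None,fx=5,fy=5,interpolation=cv2.INTER_CUBIC)
d=cv2.resize(s[120:220,240:360],None,fx=5,fy=5,interpolation=cv2.INTER_CUBIC)
for n,i in zip("abcd",(a,b,c,d)): cv2.imwrite(f"pics/crop_{n}.png",i)
```

```text
(no output)
```

View pics/crop_a.png

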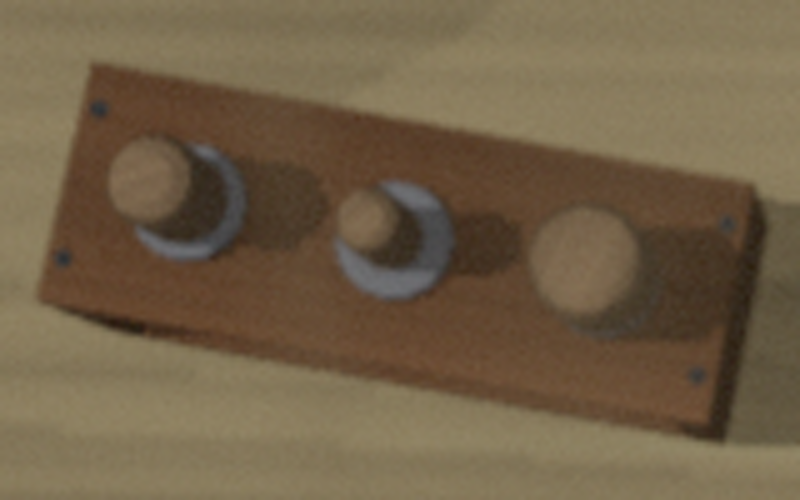

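View pics/crop_b.png

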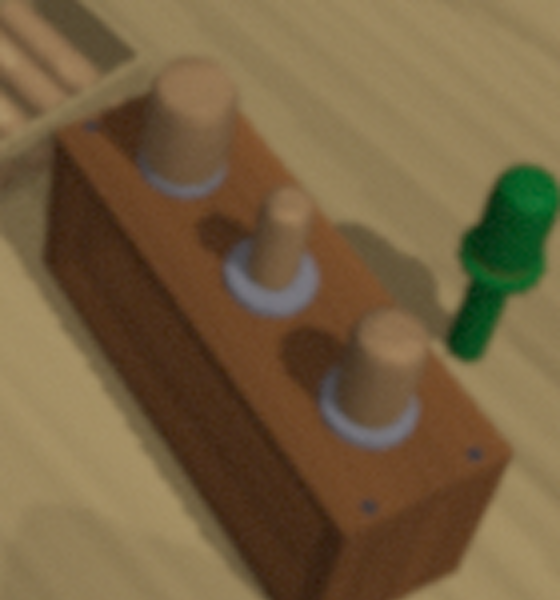

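View pics/crop_c.png

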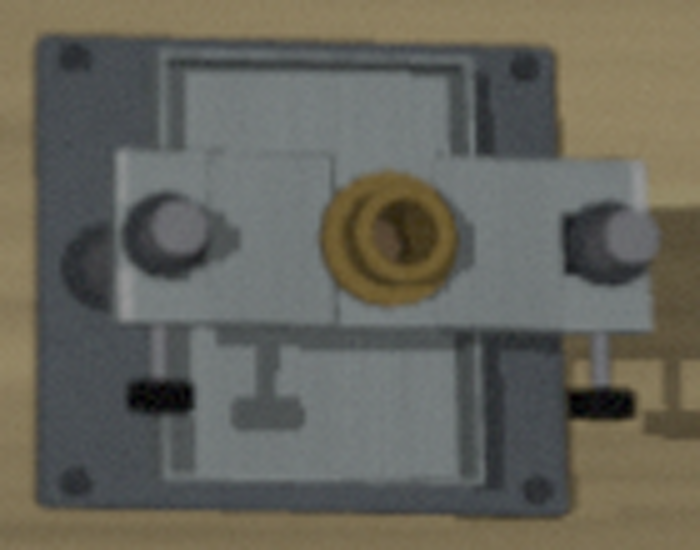

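View pics/crop_d.png

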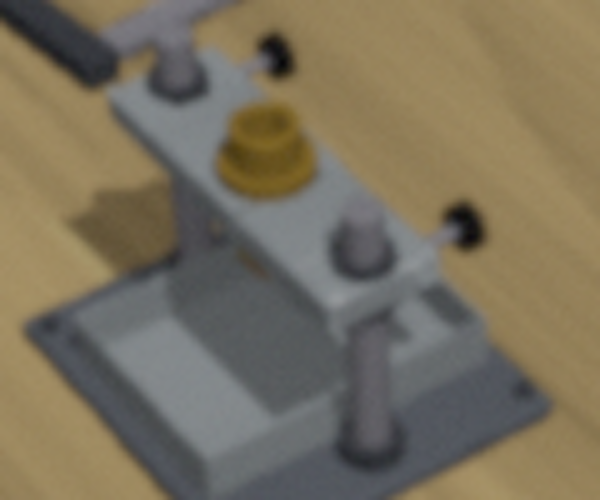

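Handle widths in crop a are about 82, 62 and 108 px, a ratio of 30:22:38. So the fitting punch is the end one at top (150,261), and in the scene view it is the one nearest the green decoy. Next I'll measure positions.

```bash
cat > h.py <<'E'
import cv2,numpy as np
from bench import *
def ray(c,px):
    u=cv2.undistortPoints(np.array([[px]],float),c["camera_matrix"],c["D"])[0,0]
    R=c["R"];o=-R.T@c["t"];d=R.T@np.array([u[0],u[1],1.]);return o,d/np.linalg.norm(d)
def onz(c,px,z):
    o,d=ray(c,px);return o+d*(z-o[2])/d[2]
def tri(r1,r2):
    (o1,d1),(o2,d2)=r1,r2
    s=np.linalg.lstsq(np.stack([d1,-d2],1),o2-o1,rcond=None)[0]
    a,b=o1+s[0]*d1,o2+s[1]*d2;return (a+b)/2,np.linalg.norm(a-b)
def proj(c,X):
    return cv2.projectPoints(np.array([X],float),cv2.Rodrigues(c["R"])[0],c["t"],c["camera_matrix"],c["D"])[0][0,0]
def tool(v,q=None):
    from scipy.spatial.transform import Rotation as Ro
    q=state()["tcp_rot"] if q is None else q
    return Ro.from_quat([q[1],q[2],q[3],q[0]]).inv().apply(v)
E
python3 - <<'E'
from h import *
t=get_calibration("top");s=get_calibration("scene")
A=lambda x,y:(120+(x+.5)/5-.5,225+(y+.5)/5-.5)
B=lambda x,y:(360+(x+.5)/4-.5,230+(y+.5)/4-.5)
C=lambda x,y:(390+(x+.5)/5-.5,240+(y+.5)/5-.5)
D=lambda x,y:(240+(x+.5)/5-.5,120+(y+.5)/5-.5)
for n,a,b in (("fit",(150,180),(391,336)),("thin",(366,219),(290,201)),("thick",(586,261),(197,88))):
    print(n,onz(t,A(*a),.163),onz(s,B(*b),.163),tri(ray(t,A(*a)),ray(s,B(*b))))
for n,a in (("collar fit",(187,201)),("thin",(396,240)),("thick",(605,280))): print(n,onz(t,A(*a),.111))
cs=[onz(t,A(*p),.105) for p in ((93,64),(755,184),(718,432),(40,300))]
print(cs,np.mean(cs,0))
print("bush tri",tri(ray(t,C(404,238)),ray(s,D(267,124))), onz(t,C(404,238),.14),onz(s,D(267,124),.14))
print("boss",onz(t,C(389,239),.125))
b=[onz(t,C(*p),.117+.006) for p in((118,149),(646,161),(652,330),(118,320))];print(b)
b=[onz(t,C(*p),.012) for p in((36,36),(556,46),(570,517),(37,505))];print(b,np.mean(b,0))
E
```

```text
fit [0.57870515 0.26232267 0.163     ] [0.58389463 0.26585614 0.163     ] (array([0.57976658, 0.26382434, 0.15638463]), np.float64(0.0003744173121030015))
thin [0.56779572 0.19615482 0.163     ] [0.57051898 0.19839679 0.163     ] (array([0.56826383, 0.19681361, 0.15938127]), np.float64(3.0188684004586935e-05))
thick [0.55597978 0.12890491 0.163     ] [0.56094983 0.13367976 0.163     ] (array([0.5566621 , 0.12980773, 0.15608863]), np.float64(0.000439297580052535))
collar fit [0.57955658 0.26307011 0.111     ]
thin [0.56801279 0.19553084 0.111     ]
thick [0.55613753 0.12813947 0.111     ]
[array([0.62490106, 0.29763764, 0.105     ]), array([0.58892719, 0.08117037, 0.105     ]), array([0.50838144, 0.09097733, 0.105     ]), array([0.54750257, 0.30972996, 0.105     ])] [0.56742807 0.19487882 0.105     ]
bush tri (array([ 0.5473918 , -0.23582559,  0.14434124]), np.float64(0.0009314645956800396)) [ 0.54751632 -0.23670255  0.14      ] [ 0.54485106 -0.24097607  0.14      ]
boss [ 0.54874393 -0.23600631  0.125     ]
[array([ 0.5768982 , -0.14896061,  0.123     ]), array([ 0.5754546 , -0.32222983,  0.123     ]), array([ 0.52060138, -0.32171979,  0.123     ]), array([ 0.52190886, -0.14813894,  0.123     ])]
[array([ 0.63264685, -0.14029827,  0.012     ]), array([ 0.63212825, -0.33108051,  0.012     ]), array([ 0.46267026, -0.32939849,  0.012     ]), array([ 0.46540026, -0.13895303,  0.012     ])] [ 0.54821141 -0.23493258  0.012     ]
```

```bash
python3 -m pendant '{"claw":[1,1,1,1,1,1,1,1,1,1,1,1],"linear":[[-0.02,-0.006,-0.01],[-0.06,-0.018,-0.02],[-0.11,-0.033,-0.03],[-0.16,-0.048,-0.03],[-0.21,-0.063,-0.03],[-0.265,-0.079,-0.03],[-0.32,-0.095,-0.03],[-0.375,-0.111,-0.03],[-0.43,-0.127,-0.03],[-0.47,-0.139,-0.03],[-0.491,-0.1455,-0.03],[-0.491,-0.1455,-0.03]],"spin":[8,16,24,32,40,48,56,64,72,80,85,85]}' 80
python3 - <<'E'
from h import *
print(state())
cv2.imwrite("pics/w1.png",capture("wrist"))
E
```

```text
time_s: 1.65
eef_pos: [0.58, 0.2621, 0.2603]
tcp_rot: [-0.0, 0.767, 0.642, -0.001]
ft_force: [0.3, 0.6, 0.2]
grip_width: 0.0854
{'time_s': 1.65, 'joint_pos': array([ 2.38784478e-01,  5.23607957e-01,  9.74896668e-01, -8.64928923e-06,
        1.64448361e+00,  4.15640590e-01]), 'dq': array([ 0.03899099, -0.02934215,  0.02819099,  0.00815586,  0.00013083,
       -0.02727285]), 'tau': array([-1.84245732e+00, -5.27592051e+01, -2.51793373e+01, -1.18614142e-01,
       -1.39681090e-02,  3.44564030e-01]), 'eef_pos': array([0.5799791 , 0.26211259, 0.2603469 ]), 'tcp_rot': array([-3.04779860e-04,  7.66790600e-01,  6.41896946e-01, -6.27726358e-04]), 'ft_force': array([0.2601051 , 0.55743313, 0.19808883]), 'wrist_torque': array([-0.01250486, -0.01097976,  0.03137972]), 'grip_width': 0.08535697967084174}
```

View pics/w1.png

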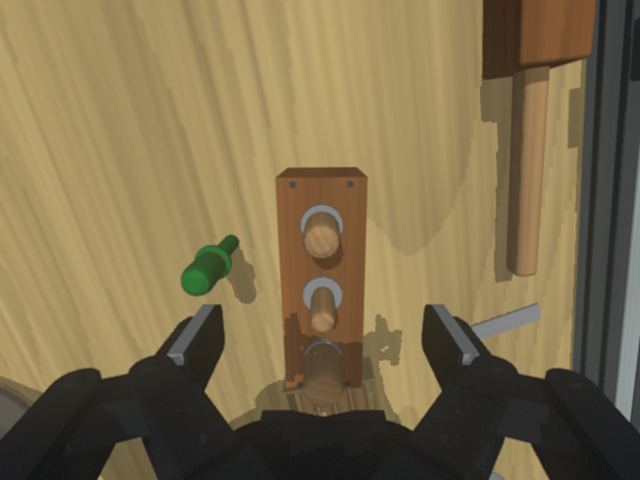

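Run:
```python
from h import *
c=get_calibration("wrist");s=state()
print(-c["R"].T@c["t"], c["R"][2])
for p,z in (((321.5,239),.163),((322,228),.111),((322.5,323),.163),((323,294),.111)): print(p,onz(c,p,z))
print("tcp px",proj(c,s["eef_pos"]), tool(np.array([0,0,-1.])))
im=cv2.imread("pics/w1.png")
cv2.imwrite("pics/w1c.png",cv2.resize(im[180:420,240:410],None,fx=2.5*1,fy=2.5,interpolation=cv2.INTER_CUBIC))
```

```text
[0.59222503 0.33610249 0.40249543] [-0.05251349 -0.29309881 -0.9546389 ]
(321.5, 239) [0.57875305 0.26602542 0.163     ]
(322, 228) [0.5780322 0.2607246 0.111    ]
(322.5, 323) [0.56739369 0.19730749 0.163     ]
(323, 294) [0.56781138 0.1974414  0.111     ]
tcp px [322.47226397 305.59952127] [2.58693171e-04 1.09006904e-03 9.99999372e-01]
```

View pics/w1c.png

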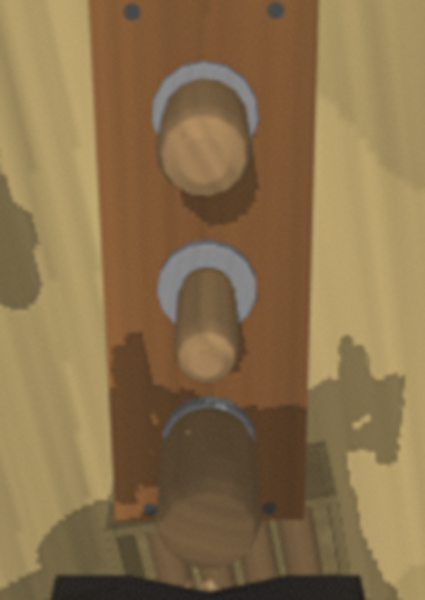

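Crop check: the fitting handle's top is at (321.6,241), the thin one is in the middle hole and the thick one at the far end, so the choice stands. Going down now and closing.

```bash
python3 -m pendant '{"claw":[1,1,1,1,1,1,1,1,-1,-1,-1,-1,-1,-1],"linear":[[0.0007,-0.0016,0.03],[0.0007,-0.0016,0.06],[0.0007,-0.0016,0.09],[0.0007,-0.0016,0.11],[0.0007,-0.0016,0.125],[0.0007,-0.0016,0.135],[0.0007,-0.0016,0.142],[0.0007,-0.0016,0.142],[0.0007,-0.0016,0.142],[0.0007,-0.0016,0.142],[0.0007,-0.0016,0.142],[0.0007,-0.0016,0.142],[0.0007,-0.0016,0.142],[0.0007,-0.0016,0.142]],"spin":[0,0,0,0,0,0,0,0,0,0,0,0,0,0]}' 80
python3 - <<'E'
from h import *
s=state();print(s["ft_force"],s["wrist_torque"])
cv2.imwrite("pics/w2.png",capture("wrist"))
E
```

```text
time_s: 3.45
eef_pos: [0.5781, 0.264, 0.1199]
tcp_rot: [0.0, 0.766, 0.642, 0.001]
ft_force: [1.2, 0.4, 6.0]
grip_width: 0.0281
[1.19560958 0.35181543 5.95877817] [-0.11526286 -0.08862265 -0.01882391]
```

View pics/w2.png

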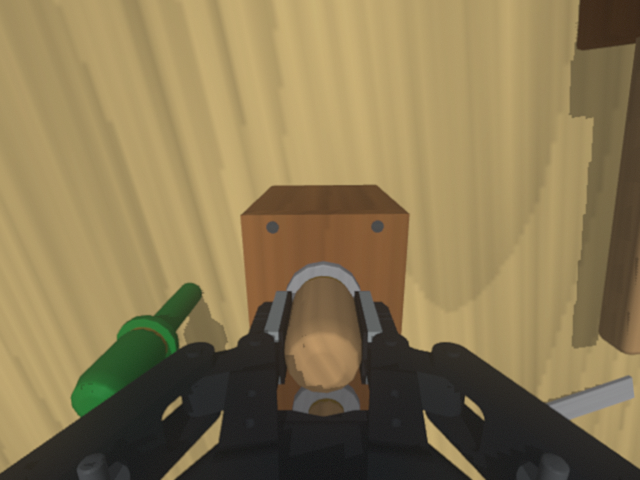

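Gripped (28 mm measured on the 30 mm handle). Lifting straight out of the hole.

```bash
python3 -m pendant '{"claw":[-1,-1,-1,-1,-1,-1,-1,-1,-1],"linear":[[0,0,-0.008],[0,0,-0.02],[0,0,-0.04],[0,0,-0.065],[0,0,-0.09],[0,0,-0.115],[0,0,-0.135],[0,0,-0.145],[0,0,-0.145]],"spin":[0,0,0,0,0,0,0,0,0]}'
python3 - <<'E'
from h import *
s=state();print(s["eef_pos"],s["tcp_rot"],s["ft_force"],s["wrist_torque"])
for n in ("wrist","scene"): cv2.imwrite(f"pics/{n}3.png",capture(n))
tgt=np.array([.548,-.2362,s["eef_pos"][2]]);print(tool(tgt-s["eef_pos"]))
E
```

```text
time_s: 4.62
eef_pos: [0.5777, 0.2641, 0.2646]
tcp_rot: [0.0, 0.766, 0.642, 0.0]
ft_force: [0.0, -0.3, -3.0]
grip_width: 0.0284
[0.57773992 0.26405126 0.26462698] [1.09221983e-04 7.66347259e-01 6.42426503e-01 2.34115270e-04] [ 0.01551281 -0.28746945 -2.98179542] [ 0.02578816  0.01136948 -0.055991  ]
[-4.97757944e-01  5.80753754e-02  2.64128968e-04]
```

View pics/wrist3.png

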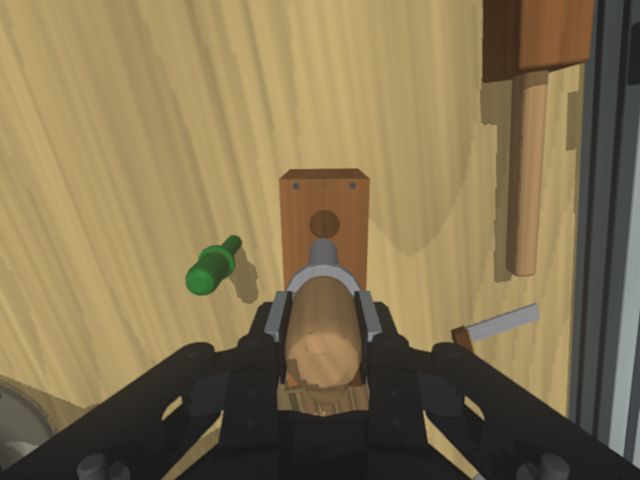

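View pics/scene3.png

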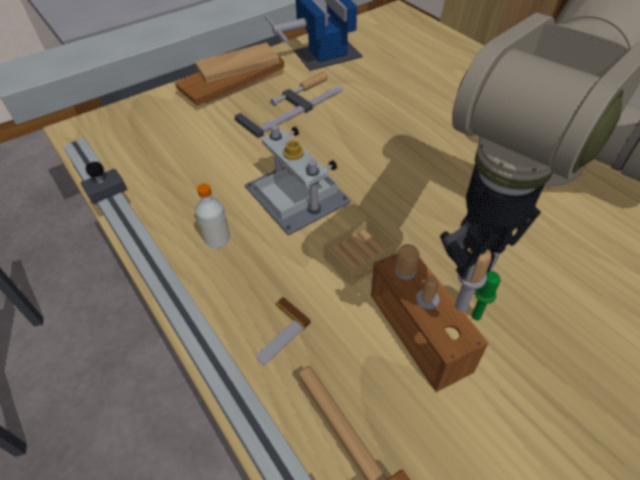

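The hole is now free at wrist (324,223), and the punch hangs upright with its tip visible near (323,242). I'll move it over the bush with extra height to clear the other handles.

```bash
python3 -m pendant '{"claw":[-1,-1,-1,-1,-1,-1,-1,-1,-1,-1,-1,-1,-1,-1,-1,-1],"linear":[[0,0,-0.01],[-0.015,0.002,-0.02],[-0.045,0.005,-0.02],[-0.085,0.01,-0.02],[-0.13,0.015,-0.02],[-0.175,0.02,-0.02],[-0.22,0.026,-0.02],[-0.265,0.031,-0.02],[-0.31,0.036,-0.02],[-0.355,0.041,-0.02],[-0.4,0.047,-0.02],[-0.44,0.051,-0.02],[-0.47,0.055,-0.02],[-0.49,0.057,-0.01],[-0.498,0.058,0],[-0.498,0.058,0]],"spin":[0,0,0,0,0,0,0,0,0,0,0,0,0,0,0,0]}'
python3 - <<'E'
from h import *
s=state();print(s["eef_pos"],s["tcp_rot"],s["ft_force"],s["wrist_torque"],s["joint_pos"])
for n in ("wrist","scene","top"):
    cv2.imwrite(f"pics/{n}4.png",capture(n))
im=cv2.imread("pics/wrist4.png");cv2.imwrite("pics/w4c.png",cv2.resize(im[150:400,220:420],None,fx=2.4,fy=2.4,interpolation=cv2.INTER_CUBIC))
im=cv2.imread("pics/scene4.png");cv2.imwrite("pics/s4c.png",cv2.resize(im[60:220,220:380],None,fx=3.7,fy=3.7,interpolation=cv2.INTER_CUBIC))
E
```

```text
time_s: 6.72
eef_pos: [0.5475, -0.2361, 0.2631]
tcp_rot: [-0.001, 0.766, 0.642, -0.0]
ft_force: [-0.1, -0.2, -2.3]
grip_width: 0.0282
[ 0.54753117 -0.23608144  0.26313181] [-1.23575323e-03  7.66372916e-01  6.42394712e-01 -2.45107493e-04] [-0.0978919  -0.17314444 -2.26300623] [-0.0002006  -0.00589916 -0.0120483 ] [-6.05528728e-01  4.46386416e-01  1.09867814e+00  1.80935162e-04
  1.59904125e+00 -4.29966689e-01]
```

View pics/w4c.png

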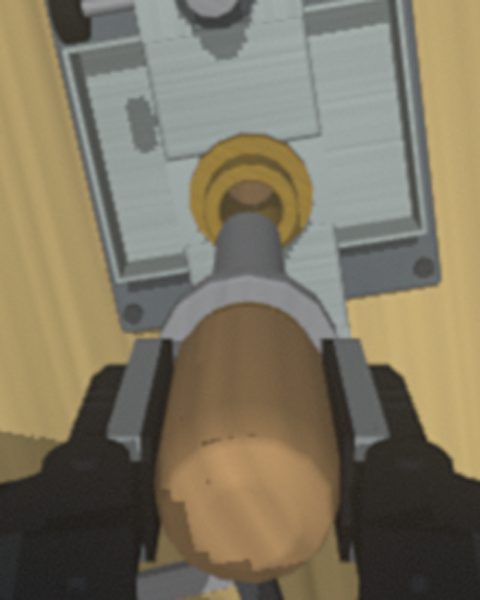

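View pics/s4c.png

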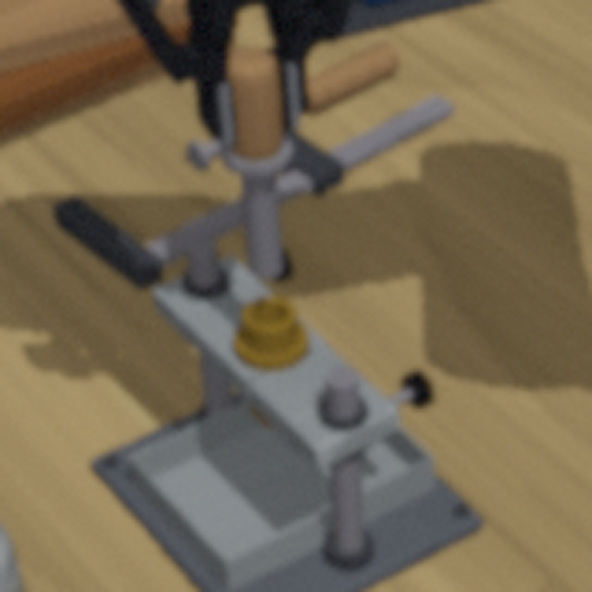

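The tip points close to the bore. I'll lower it to just above the highest possible rim, where there is less parallax, and compare tip and rim in both views.

```bash
python3 -m pendant '{"claw":[-1,-1,-1,-1,-1],"linear":[[0,0.0004,0.008],[0,0.0008,0.016],[0,0.0008,0.022],[0,0.0008,0.022],[0,0.0008,0.022]],"spin":[0,0,0,0,0]}'
python3 - <<'E'
from h import *
s=state();print(s["eef_pos"],s["tcp_rot"],s["ft_force"])
for n in ("wrist","scene"):
    cv2.imwrite(f"pics/{n}5.png",capture(n))
im=cv2.imread("pics/wrist5.png");cv2.imwrite("pics/w5c.png",cv2.resize(im[180:300,260:390],None,fx=5,fy=5,interpolation=cv2.INTER_CUBIC))
im=cv2.imread("pics/scene5.png");cv2.imwrite("pics/s5c.png",cv2.resize(im[80:170,260:330],None,fx=6.5,fy=6.5,interpolation=cv2.INTER_CUBIC))
E
```

```text
time_s: 7.5
eef_pos: [0.5488, -0.2367, 0.2425]
tcp_rot: [0.0, 0.766, 0.642, 0.0]
ft_force: [0.6, 0.5, -3.2]
grip_width: 0.0287
[ 0.54877653 -0.23670048  0.24254842] [2.27082868e-04 7.66374536e-01 6.42393974e-01 3.54341037e-05] [ 0.55070408  0.4745005  -3.24144948]
```

View pics/w5c.png

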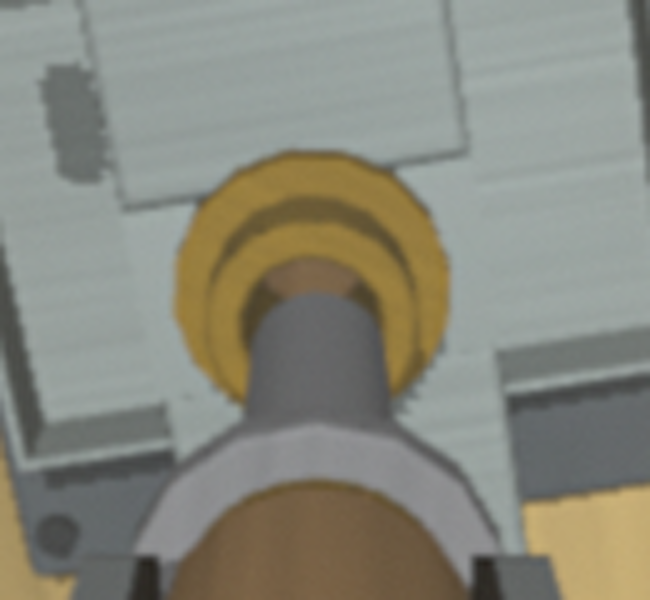

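View pics/s5c.png

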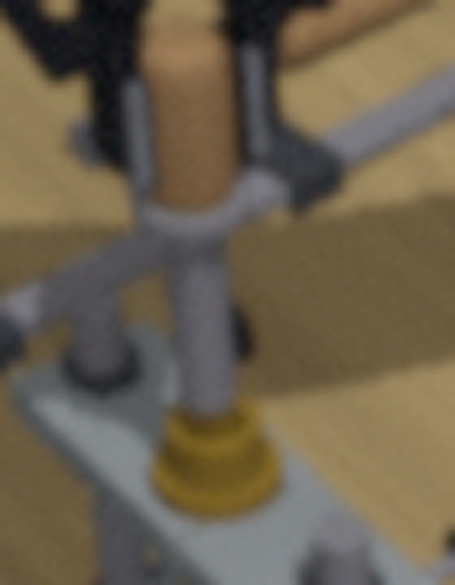

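Run:
```python
from h import *
c=get_calibration("wrist");s=get_calibration("scene");e=state()["eef_pos"]
print("tip",onz(c,(322.8,250.6),.157), "tcp",e)
for Z in (.136,.14,.144,.148): print(Z,onz(c,(321.9,243.8),Z))
g=cv2.imread("pics/scene5.png")
hsv=cv2.cvtColor(g,cv2.COLOR_BGR2HSV)
# shank edges & bush edges per row in scene
for r in range(118,162,2): 
    row=hsv[r,280:308]; print(r,[int(x) for x in row[:,1]])
```

```text
tip [ 0.54866854 -0.23861043  0.157     ] tcp [ 0.54876415 -0.23669274  0.24262326]
0.136 [ 0.54773867 -0.24003304  0.136     ]
0.14 [ 0.54796411 -0.23880026  0.14      ]
0.144 [ 0.54818955 -0.23756747  0.144     ]
0.148 [ 0.54841499 -0.23633468  0.148     ]
118 [12, 18, 20, 18, 18, 13, 13, 13, 15, 15, 12, 16, 17, 10, 46, 86, 104, 103, 113, 103, 105, 104, 109, 108, 106, 107, 103, 107]
120 [15, 9, 9, 9, 13, 10, 14, 17, 16, 12, 12, 12, 12, 12, 24, 74, 98, 108, 112, 102, 108, 102, 109, 103, 105, 107, 111, 106]
122 [16, 36, 55, 70, 73, 52, 16, 6, 12, 11, 15, 18, 13, 11, 17, 62, 95, 107, 109, 111, 112, 105, 106, 107, 108, 103, 107, 109]
124 [87, 95, 103, 104, 100, 70, 19, 6, 14, 13, 20, 17, 15, 11, 8, 61, 96, 109, 107, 104, 108, 105, 108, 108, 109, 98, 105, 109]
126 [109, 103, 105, 108, 100, 82, 31, 9, 19, 18, 15, 10, 15, 10, 9, 29, 82, 112, 113, 114, 108, 110, 114, 105, 109, 111, 107, 105]
128 [95, 91, 87, 91, 103, 83, 43, 9, 14, 18, 17, 15, 17, 15, 9, 15, 29, 98, 108, 112, 107, 107, 113, 110, 106, 109, 103, 106]
130 [20, 8, 11, 29, 55, 61, 46, 12, 14, 18, 10, 15, 12, 18, 17, 15, 0, 57, 
[... 1278 characters left out ...]
7, 193, 178, 178, 174, 191, 183, 181, 170, 123, 61, 24, 29, 51, 76]
152 [14, 11, 13, 84, 150, 181, 179, 179, 176, 175, 181, 188, 180, 187, 181, 180, 181, 180, 176, 182, 176, 172, 131, 57, 6, 9, 4, 18]
154 [16, 13, 6, 63, 144, 169, 178, 184, 175, 169, 186, 177, 183, 177, 183, 179, 173, 180, 175, 177, 169, 178, 122, 41, 6, 15, 11, 9]
156 [14, 15, 12, 4, 44, 113, 162, 174, 174, 181, 179, 177, 186, 185, 183, 176, 178, 167, 172, 164, 148, 98, 44, 6, 14, 15, 15, 19]
158 [16, 16, 16, 14, 8, 9, 40, 78, 114, 132, 153, 166, 169, 160, 160, 149, 141, 122, 101, 66, 30, 6, 6, 11, 13, 15, 13, 15]
160 [19, 18, 14, 16, 14, 13, 10, 6, 2, 17, 26, 44, 38, 36, 33, 27, 16, 6, 2, 8, 13, 13, 17, 18, 15, 17, 13, 13]
```

Run:
```python
from h import *
s=get_calibration("scene")
for y in (-.2367,-.2386):
  for z in (.20,.19,.18,.17,.157,.144,.125): print(y,z,proj(s,[.5487,y,z]))
print(proj(s,[.5587,-.2367,.144]),proj(s,[.5487,-.2267,.144]))
```

```text
-0.2367 0.2 [290.6209335 122.3234848]
-0.2367 0.19 [290.9641787  126.44802235]
-0.2367 0.18 [291.30195415 130.50834855]
-0.2367 0.17 [291.6343938  134.50600535]
-0.2367 0.157 [292.05880076 139.61171524]
-0.2367 0.144 [292.47468247 144.61718532]
-0.2367 0.125 [293.06771602 151.75880743]
-0.2386 0.2 [290.09909557 121.86312473]
-0.2386 0.19 [290.44608183 125.98725613]
-0.2386 0.18 [290.78754307 130.0472379 ]
-0.2386 0.17 [291.12361447 134.04460927]
-0.2386 0.157 [291.55266392 139.15003207]
-0.2386 0.144 [291.97310143 144.15530498]
-0.2386 0.125 [292.57264261 151.29679023]
[288.47982936 146.45048574] [295.13033599 147.06250198]
```

```bash
python3 -m pendant '{"claw":[-1,-1,-1,-1,-1,-1,-1],"linear":[[0,-0.0006,0.002],[0,-0.0006,0.005],[0,-0.0006,0.008],[0,-0.0006,0.01],[0,-0.0006,0.012],[0,-0.0006,0.013],[0,-0.0006,0.013]],"spin":[0,0,0,0,0,0,0]}'
python3 - <<'E'
from h import *
for n in ("wrist","scene"):
    cv2.imwrite(f"pics/{n}6.png",capture(n))
im=cv2.imread("pics/wrist6.png");a=cv2.resize(im[190:290,260:390],None,fx=5,fy=5,interpolation=cv2.INTER_CUBIC)
cv2.imwrite("pics/w6c.png",a)
E
```

```text
time_s: 8.48
eef_pos: [0.5481, -0.2365, 0.2293]
tcp_rot: [-0.0, 0.766, 0.642, 0.0]
ft_force: [-0.1, 0.0, -2.9]
grip_width: 0.0289
```

View pics/w6c.png

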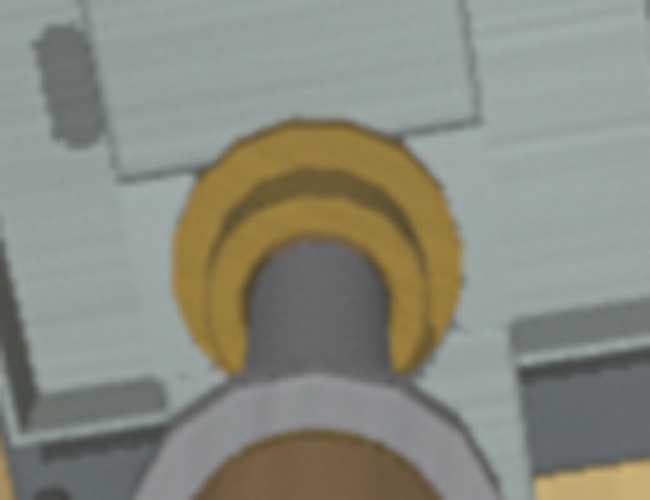

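Shank and bore are now concentric in the wrist view (317.5 against 318 across). Continuing down gently.

```bash
python3 -m pendant '{"claw":[-1,-1,-1,-1,-1,-1],"linear":[[0,0,0.0015],[0,0,0.003],[0,0,0.0045],[0,0,0.006],[0,0,0.007],[0,0,0.007]],"spin":[0,0,0,0,0,0]}'
```

```text
time_s: 9.32
eef_pos: [0.5481, -0.2365, 0.2222]
tcp_rot: [-0.0, 0.766, 0.642, -0.0]
ft_force: [-0.2, 0.4, -1.9]
grip_width: 0.0284
```

```bash
python3 -m pendant '{"claw":[-1,-1,-1,-1,-1,-1],"linear":[[0,0,0.0015],[0,0,0.003],[0,0,0.0045],[0,0,0.006],[0,0,0.007],[0,0,0.007]],"spin":[0,0,0,0,0,0]}'
```

```text
time_s: 10.07
eef_pos: [0.5481, -0.2365, 0.2152]
tcp_rot: [-0.0, 0.766, 0.642, -0.0]
ft_force: [0.3, 0.4, -1.9]
grip_width: 0.0285
```

Tip is at about 128 mm, below the lowest possible rim, with no contact force: it is in the bore.

```bash
python3 -m pendant '{"claw":[-1,-1,-1,-1,-1,-1,-1],"linear":[[0,0,0.002],[0,0,0.004],[0,0,0.007],[0,0,0.01],[0,0,0.012],[0,0,0.013],[0,0,0.013]],"spin":[0,0,0,0,0,0,0]}'
```

```text
time_s: 10.95
eef_pos: [0.5481, -0.2365, 0.2023]
tcp_rot: [-0.0, 0.766, 0.642, -0.0]
ft_force: [-0.4, 0.6, -2.4]
grip_width: 0.0282
```

```bash
python3 -m pendant '{"claw":[-1,-1,-1,-1,-1,-1,-1,-1],"linear":[[0,0,0.0015],[0,0,0.003],[0,0,0.0045],[0,0,0.006],[0,0,0.0075],[0,0,0.009],[0,0,0.0105],[0,0,0.012]],"spin":[0,0,0,0,0,0,0,0]}'
```

```text
time_s: 11.95
eef_pos: [0.5483, -0.2366, 0.1917]
tcp_rot: [0.001, 0.766, 0.642, 0.0]
ft_force: [-1.9, 1.9, 7.5]
grip_width: 0.0283
```

```bash
python3 -m pendant '{"claw":[-1,-1,-1,-1,-1,-1,-1,-1],"linear":[[0,0,0.0015],[0,0,0.003],[0,0,0.0045],[0,0,0.006],[0,0,0.0075],[0,0,0.009],[0,0,0.0105],[0,0,0.012]],"spin":[0,0,0,0,0,0,0,0]}'
```

```text
time_s: 12.95
eef_pos: [0.5483, -0.2362, 0.1792]
tcp_rot: [0.0, 0.766, 0.642, 0.0]
ft_force: [-0.8, 2.4, 3.3]
grip_width: 0.0284
```

```bash
python3 -m pendant '{"claw":[-1,-1,-1,-1,-1,-1],"linear":[[0,0,0.0015],[0,0,0.003],[0,0,0.0045],[0,0,0.006],[0,0,0.0075],[0,0,0.009]],"spin":[0,0,0,0,0,0]}'
python3 - <<'E'
from h import *
cv2.imwrite("pics/scene7.png",capture("scene"))
im=cv2.imread("pics/scene7.png")
cv2.imwrite("pics/s7c.png",cv2.resize(im[90:240,230:360],None,fx=4,fy=4,interpolation=cv2.INTER_CUBIC))
E
```

```text
time_s: 13.7
eef_pos: [0.5481, -0.2364, 0.1692]
tcp_rot: [-0.0, 0.766, 0.642, 0.0]
ft_force: [0.1, 3.7, 0.8]
grip_width: 0.0285
```

View pics/s7c.png

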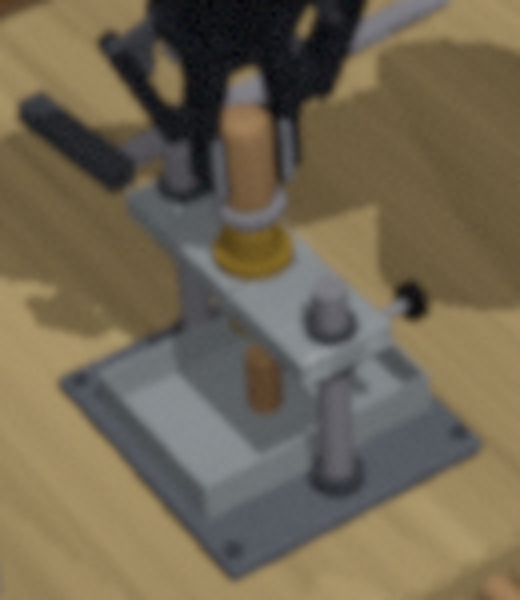

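The dowel stands free in the tray (scene ≈ (296,185)) and the collar is a little above the rim. I'm shifting 0.5 mm towards +y to ease the side force, then feeling down.

```bash
python3 -m pendant '{"claw":[-1,-1,-1,-1,-1],"linear":[[0.0005,0,0.001],[0.0005,0,0.002],[0.0005,0,0.003],[0.0005,0,0.004],[0.0005,0,0.004]],"spin":[0,0,0,0,0]}'
```

```text
time_s: 14.38
eef_pos: [0.5482, -0.2361, 0.1652]
tcp_rot: [-0.0, 0.766, 0.642, -0.0]
ft_force: [-0.3, 3.1, -1.8]
grip_width: 0.0281
```

```bash
python3 -m pendant '{"claw":[-1,-1,-1,-1],"linear":[[0.0005,0,0.001],[0.0005,0,0.002],[0.0005,0,0.003],[0.0005,0,0.003]],"spin":[0,0,0,0]}'
```

```text
time_s: 14.88
eef_pos: [0.5483, -0.2357, 0.1628]
tcp_rot: [0.0, 0.766, 0.642, -0.0]
ft_force: [-2.1, 0.7, 3.5]
grip_width: 0.0283
```

```bash
python3 -m pendant '{"claw":[-1,-1,-1],"linear":[[0,0,0.0007],[0,0,0.0014],[0,0,0.0014]],"spin":[0,0,0]}'
```

```text
time_s: 15.25
eef_pos: [0.5484, -0.2357, 0.1628]
tcp_rot: [0.001, 0.766, 0.642, 0.0]
ft_force: [-4.6, 3.5, 12.4]
grip_width: 0.0285
```

Run:
```python
from h import *
print(state()["ft_force"],state()["wrist_torque"])
for n in("scene","wrist"): cv2.imwrite(f"pics/{n}8.png",capture(n))
im=cv2.imread("pics/scene8.png")
cv2.imwrite("pics/s8c.png",cv2.resize(im[100:210,260:330],None,fx=5.4,fy=5.4,interpolation=cv2.INTER_CUBIC))
im=cv2.imread("pics/wrist8.png")
cv2.imwrite("pics/w8c.png",cv2.resize(im[200:420,240:400],None,fx=2.7,fy=2.7,interpolation=cv2.INTER_CUBIC))
```

```text
[-4.56868279  3.45909813 12.42725635] [ 0.62160444  0.97752502 -0.04347727]
```

View pics/s8c.png

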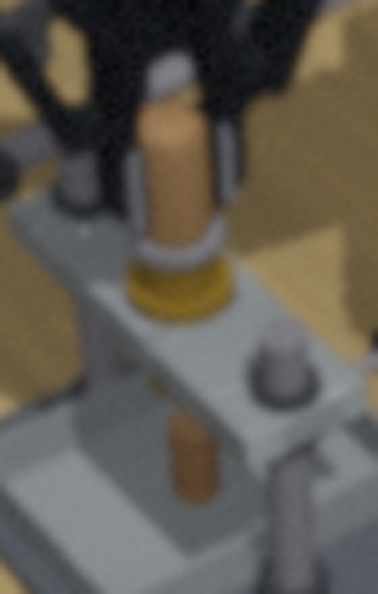

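View pics/w8c.png

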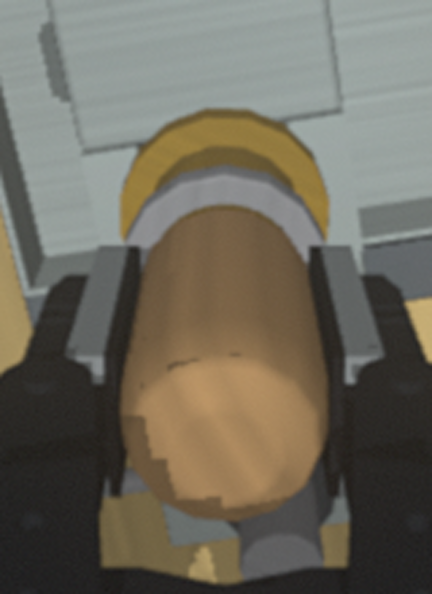

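The stop at TCP z = 0.1628 puts the collar at about 148 mm. My triangulation of known heights reads about 4–6 mm low, so this matches the measured rim of 144 mm. I'll back off 2 mm, re-centre to relieve the side force, and press again to confirm it is the rim and not a wedge.

```bash
python3 -m pendant '{"claw":[-1,-1,-1,-1],"linear":[[0,0,-0.0015],[0,0,-0.003],[0.0003,-0.0004,-0.003],[0.0003,-0.0004,-0.003]],"spin":[0,0,0,0]}'
```

```text
time_s: 15.85
eef_pos: [0.548, -0.2353, 0.1636]
tcp_rot: [0.0, 0.766, 0.642, -0.0]
ft_force: [0.5, -0.3, -3.0]
grip_width: 0.0286
```

```bash
python3 -m pendant '{"claw":[-1,-1,-1],"linear":[[0,0,0.0007],[0,0,0.0014],[0,0,0.0014]],"spin":[0,0,0]}'
```

```text
time_s: 16.23
eef_pos: [0.548, -0.2352, 0.1629]
tcp_rot: [0.0, 0.766, 0.642, 0.0]
ft_force: [0.2, -0.3, 0.7]
grip_width: 0.028
```

Free in between, then the same stop at the same height with no side force: it is the rim. Now a definite light press.

```bash
python3 -m pendant '{"claw":[-1,-1,-1,-1],"linear":[[0,0,0.0005],[0,0,0.001],[0,0,0.0013],[0,0,0.0013]],"spin":[0,0,0,0]}'
```

```text
time_s: 16.73
eef_pos: [0.5481, -0.2353, 0.1628]
tcp_rot: [0.001, 0.766, 0.642, 0.0]
ft_force: [-1.9, 0.5, 10.0]
grip_width: 0.0284
```

```bash
python3 -m pendant '{"claw":[-1,-1,-1,-1],"linear":[[0,0,0],[0,0,0],[0,0,0],[0,0,0]],"spin":[0,0,0,0]}'; python3 -m pendant '{"claw":[-1,-1,-1,-1,-1,-1,-1,-1,-1,-1],"linear":[[0,0,-0.003],[0,0,-0.008],[0,0,-0.018],[0,0,-0.033],[0,0,-0.05],[0,0,-0.07],[0,0,-0.09],[0,0,-0.11],[0,0,-0.12],[0,0,-0.12]],"spin":[0,0,0,0,0,0,0,0,0,0]}'
python3 - <<'E'
from h import *
s=state()
cv2.imwrite("pics/scene9.png",capture("scene"))
print(tool(np.array([.5778,.2641,s["eef_pos"][2]])-s["eef_pos"]))
im=cv2.imread("pics/scene9.png")
cv2.imwrite("pics/s9c.png",cv2.resize(im[50:240,220:380],None,fx=3,fy=3,interpolation=cv2.INTER_CUBIC))
E
```

```text
time_s: 17.23
eef_pos: [0.5481, -0.2353, 0.1627]
tcp_rot: [0.001, 0.766, 0.642, 0.0]
ft_force: [-2.0, 1.2, 9.9]
grip_width: 0.0288
time_s: 18.48
eef_pos: [0.5479, -0.2351, 0.2819]
tcp_rot: [0.0, 0.766, 0.642, 0.0]
ft_force: [-0.3, 0.0, -2.9]
grip_width: 0.0281
[ 4.96734126e-01 -5.77278974e-02  1.59764967e-04]
```

View pics/s9c.png

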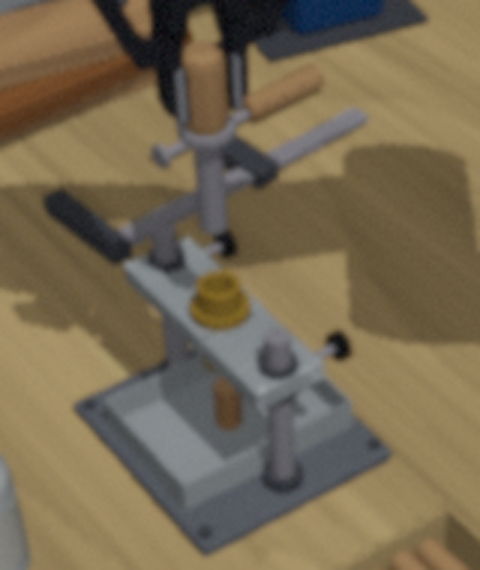

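The punch is out and the dowel stands in the tray (scene ≈ (296,184)). Going back over the free hole.

```bash
python3 -m pendant '{"claw":[-1,-1,-1,-1,-1,-1,-1,-1,-1,-1,-1,-1,-1,-1,-1],"linear":[[0.015,-0.002,-0.003],[0.045,-0.005,-0.005],[0.085,-0.01,-0.005],[0.13,-0.015,-0.005],[0.175,-0.02,-0.005],[0.22,-0.026,-0.005],[0.265,-0.031,-0.005],[0.31,-0.036,-0.005],[0.355,-0.041,-0.005],[0.4,-0.047,-0.005],[0.44,-0.051,-0.005],[0.47,-0.055,-0.005],[0.488,-0.057,-0.005],[0.4967,-0.0577,0],[0.4967,-0.0577,0]],"spin":[0,0,0,0,0,0,0,0,0,0,0,0,0,0,0]}'
python3 -m pendant '{"claw":[-1,-1,-1,-1,-1],"linear":[[0,0,0.01],[0,0,0.02],[0,0,0.03],[0,0,0.034],[0,0,0.034]],"spin":[0,0,0,0,0]}'
python3 - <<'E'
from h import *
im=capture("wrist");cv2.imwrite("pics/w10.png",im)
cv2.imwrite("pics/w10c.png",cv2.resize(im[160:310,240:410],None,fx=4,fy=4,interpolation=cv2.INTER_CUBIC))
im=capture("scene");cv2.imwrite("pics/s10c.png",cv2.resize(im[210:390,360:520],None,fx=3.2,fy=3.2,interpolation=cv2.INTER_CUBIC))
E
```

```text
time_s: 20.4
eef_pos: [0.5777, 0.2638, 0.2804]
tcp_rot: [-0.0, 0.766, 0.642, -0.001]
ft_force: [0.1, -0.1, -2.7]
grip_width: 0.0285
time_s: 21.02
eef_pos: [0.5778, 0.2639, 0.247]
tcp_rot: [-0.0, 0.766, 0.642, -0.0]
ft_force: [-0.1, -0.1, -2.6]
grip_width: 0.0287
```

View pics/w10c.png

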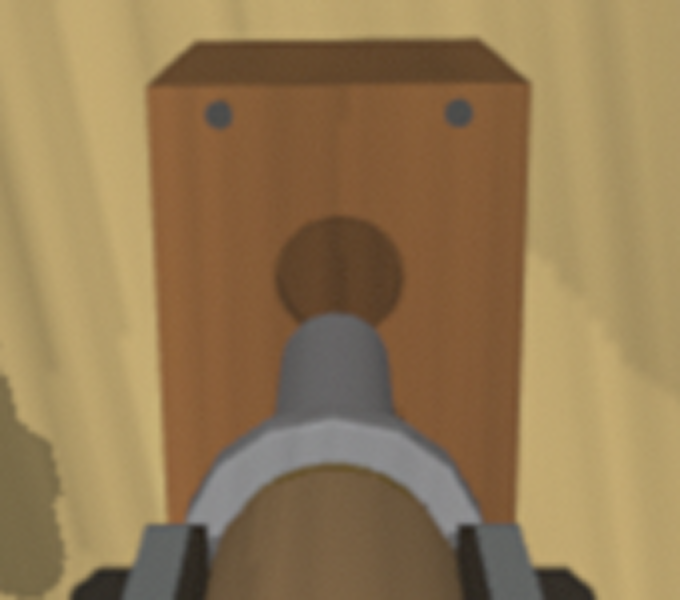

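View pics/s10c.png

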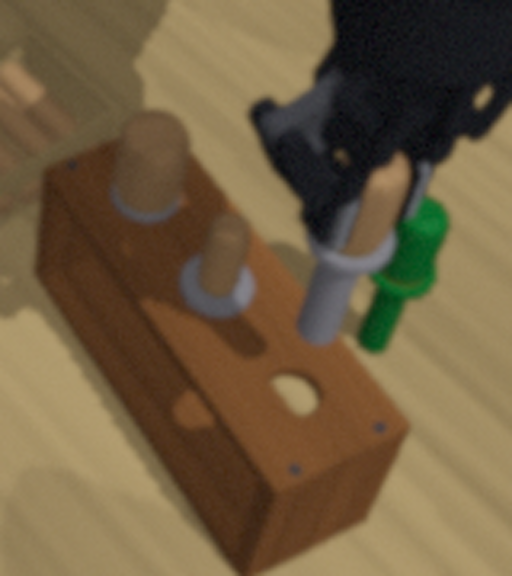

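Run:
```python
from h import *
c=get_calibration("wrist")
f=lambda x,y:(240+(x+.5)/4-.5,160+(y+.5)/4-.5)
h=onz(c,f(340,274),.105)
w=50;t=onz(c,f(334.5,313+w*.955),.1615)
print(h,t,tool(h-t),state()["eef_pos"])
```

```text
[0.57974211 0.26321462 0.105     ] [0.57828462 0.26252312 0.1615    ] [0.00091753 0.00127867 0.05650111] [0.5780019  0.26403138 0.24758368]
```

```bash
python3 -m pendant '{"claw":[-1,-1,-1,-1,-1,-1,-1,-1],"linear":[[0.0008,0.0012,0.008],[0.0008,0.0012,0.02],[0.0008,0.0012,0.032],[0.0008,0.0012,0.044],[0.0008,0.0012,0.054],[0.0008,0.0012,0.061],[0.0008,0.0012,0.065],[0.0008,0.0012,0.065]],"spin":[0,0,0,0,0,0,0,0]}'
python3 - <<'E'
from h import *
im=capture("scene");cv2.imwrite("pics/s11c.png",cv2.resize(im[210:390,360:520],None,fx=3.2,fy=3.2,interpolation=cv2.INTER_CUBIC))
E
```

```text
time_s: 22.12
eef_pos: [0.5792, 0.2646, 0.1821]
tcp_rot: [-0.0, 0.766, 0.642, -0.0]
ft_force: [0.1, -0.2, -2.3]
grip_width: 0.0286
```

View pics/s11c.png

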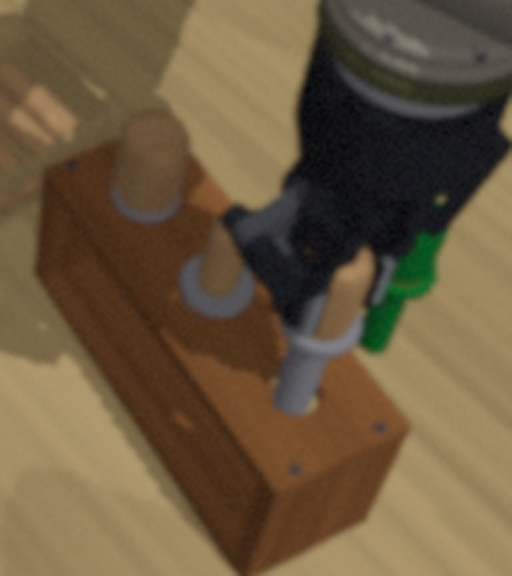

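The tip has entered the hole without contact. On down, slowly at the end.

```bash
python3 -m pendant '{"claw":[-1,-1,-1,-1,-1,-1,-1,-1],"linear":[[0,0,0.008],[0,0,0.018],[0,0,0.028],[0,0,0.038],[0,0,0.047],[0,0,0.053],[0,0,0.056],[0,0,0.056]],"spin":[0,0,0,0,0,0,0,0]}'; python3 -m pendant '{"claw":[-1,-1,-1,-1,-1,-1],"linear":[[0,0,0.001],[0,0,0.002],[0,0,0.003],[0,0,0.004],[0,0,0.005],[0,0,0.005]],"spin":[0,0,0,0,0,0]}'
```

```text
time_s: 23.18
eef_pos: [0.5792, 0.2646, 0.1262]
tcp_rot: [-0.0, 0.766, 0.642, 0.0]
ft_force: [-0.4, 0.1, -2.2]
grip_width: 0.0283
time_s: 23.92
eef_pos: [0.5791, 0.2646, 0.1211]
tcp_rot: [-0.0, 0.766, 0.642, -0.0]
ft_force: [-0.1, 0.2, -3.0]
grip_width: 0.0286
```

```bash
python3 -m pendant '{"claw":[-1,-1,-1,-1],"linear":[[0,0,0.0007],[0,0,0.0014],[0,0,0.0014],[0,0,0.0014]],"spin":[0,0,0,0]}'
```

```text
time_s: 24.42
eef_pos: [0.5792, 0.2646, 0.1199]
tcp_rot: [0.0, 0.766, 0.642, 0.0]
ft_force: [-0.1, 1.0, -0.4]
grip_width: 0.0281
```

Contact at the original hanging height (0.1199). Pressing a touch more, then letting go.

```bash
python3 -m pendant '{"claw":[-1,-1,-1],"linear":[[0,0,0.0004],[0,0,0.0004],[0,0,0.0004]],"spin":[0,0,0]}'; python3 -m pendant '{"claw":[-0.2,-0.1,0.2,0.6,1,1,1,1],"linear":[[0,0,0],[0,0,0],[0,0,0],[0,0,0],[0,0,0],[0,0,0],[0,0,0],[0,0,0]],"spin":[0,0,0,0,0,0,0,0]}'
python3 - <<'E'
from h import *
im=capture("wrist");cv2.imwrite("pics/w12.png",im)
E
```

```text
time_s: 24.8
eef_pos: [0.5792, 0.2646, 0.1198]
tcp_rot: [0.0, 0.766, 0.642, 0.0]
ft_force: [-1.9, -0.5, 5.0]
grip_width: 0.0284
time_s: 25.8
eef_pos: [0.5792, 0.2646, 0.1195]
tcp_rot: [0.0, 0.766, 0.642, 0.0]
ft_force: [-0.3, 0.9, -0.6]
grip_width: 0.0854
```

View pics/w12.png

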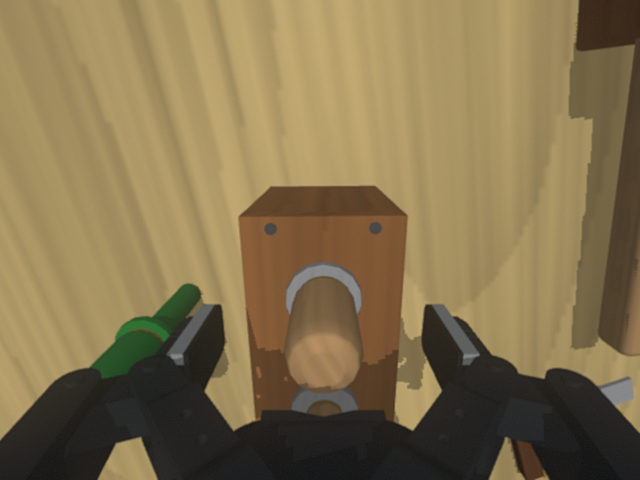

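Released. The punch hangs upright with its collar on the board, and both pads are clear. Retreating straight up.

```bash
python3 -m pendant '{"claw":[1,1,1,1,1,1,1,1,1,1,1],"linear":[[0,0,-0.005],[0,0,-0.015],[0,0,-0.03],[0,0,-0.05],[0,0,-0.08],[0,0,-0.11],[0,0,-0.14],[0,0,-0.16],[0,0,-0.17],[0,0,-0.17],[0,0,-0.17]],"spin":[0,0,0,0,0,0,0,0,0,0,0]}'
python3 - <<'E'
from h import *
a=capture("scene");cv2.imwrite("pics/s13.png",a);cv2.imwrite("pics/w13.png",capture("wrist"))
E
```

```text
time_s: 27.22
eef_pos: [0.5789, 0.2645, 0.2885]
tcp_rot: [-0.0, 0.766, 0.642, -0.001]
ft_force: [1.0, -0.5, -0.9]
grip_width: 0.0855
```

View pics/s13.png

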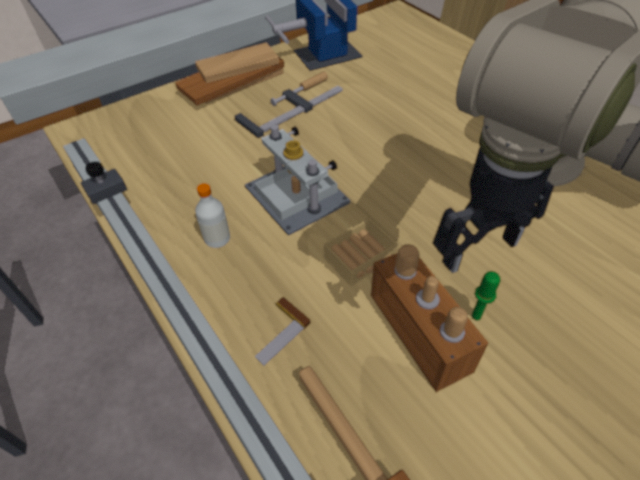

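View pics/w13.png

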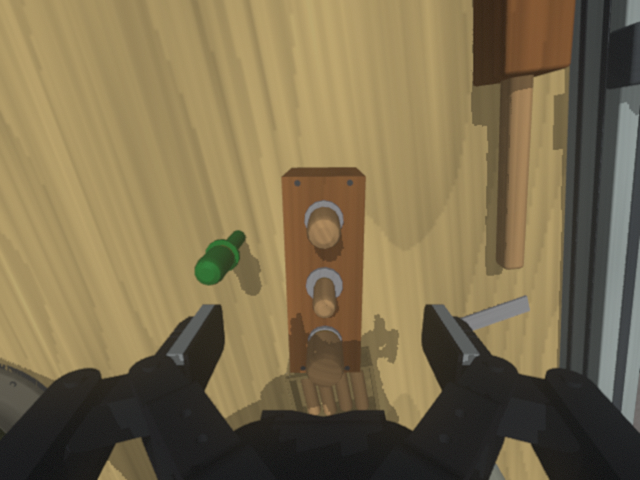

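The punch is back in its end hole (scene (455,323), wrist (323,227)) and the dowel is in the tray (296,184). The other items look unchanged and the gripper is clear.

```bash
python3 -c "
from bench import *
print(finish_job())"
```

```text
the job is handed in; nothing more can be done
None
```

The job is done and handed in at about 27 s. No verdict was reported.

- **Punch:** I took the 30 mm-handle punch from the end hole. The thin, thick and green ones were left alone.
- **Dowel:** The punch entered the bush without contact and pushed the dowel out with about 10 N. The last picture shows it standing in the tray.
- **Seating:** The collar stopped on the rim at the same height twice, with no load when I backed off in between. The first touch was about 15 N, with 4–5 N of side force. I re-centred and held about 12 N for half a second.
- **Return:** I set the punch down in the free hole until I felt contact at its original hanging height, then let go. The final pictures show it upright, everything else unchanged and the gripper clear.

**Disagreement:** two-camera triangulation put the rim at about 144 mm, while the felt stop puts it at about 148 mm. The same triangulation read the known handle tops 4–7 mm low, so I relied on the felt height.

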